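# Clear the drying plate and put a turned cup up to dry

### The arm

A 6-joint arm with a two-finger parallel gripper is mounted at the origin on the work surface. World frame = base frame: x ahead of the robot, y to its left, z up, the work surface at z = 0. Lengths are in mm, angles in rad, forces in N, time in s.
With the tool pointing down it reaches from about 400 to 925 mm from the base axis. Payload 12.5 kg.
Tool frame: the origin (TCP) lies at the very end of the fingers, on their centre line; the grasp point (between the pads) lies env.grip_point_offset behind it (env.grip_point_offset is the distance from the TCP to the grasp point, in mm); y points along the fingers, z is the direction in which the jaws open and shut, and the axes are right-handed (so a half turn about y gives the same grasp; the last joint's range is limited). The gripper opens to 95 mm and grips with 3 to 60 N. Pads are 20 mm wide; open, the fingers measure 119 mm over their backs; the gripper's body (75 mm by 180 mm) begins 59 mm behind the grasp point.
Start: joints at [1.061, 0.491, 1.559, -0, 1.092, -0.106], TCP at [245.558, 574.759, 214.661] pointing down, gripper open.
Joint ranges: [-3.1, 3.1], [-0.84, 2.19], [0.05, 2.79], [-1.13, 4.28], [0.06, 2.93], [-2.69, 2.69]. Speed limits (rad/s): [2.22, 2.22, 2.79, 3.14, 3.14, 3.14].

### API

Orientations are given as [roll, pitch, yaw] about the fixed x, y, z axes, in that order (R = Rz(yaw) Ry(pitch) Rx(roll)).
In Python, from cell import readout, read_camera, env, nets gives the robot as it stands.
- The arm moves only by the tool apply_moves, never from a script. Its argument "increments" is a list of rows, each a list of 3 entries, a list of its own where there are three numbers: the shift along the tool's x, y, z in cm, then the turn, a rotation vector about the tool's x, y, z in degrees, then the finger opening in cm, from 0 to 9.51. A call has exactly 5 rows; each row shifts and turns the pose as measured when the row begins, along the tool's axes as they then stand; what a row does not reach is not made up. A row lasts 1/8 s, in which the tool goes at most 62.5 mm and 10.7 degrees, less where a joint would pass 70% of its speed; a pose out of reach is approached as far as the arm can. A call with a gripper value outside its range is refused whole. The fingers move at their own pace and stop on an object; the grip force is fixed at half the most. Time passes only in rows, so rows that do not move let the fingers close, or fill a call up. It gives the time, the measured TCP pose, the force and the opening at its end, in the units of the state.
- readout.state(): the state, without advancing time (a new reading comes with each control period).
- read_camera(name): name is "scene" or "top" or "wrist"; returns a dict with "img" (480x640x3 uint8, red, green, blue), "vfov" (degrees; the focal length in pixels is half the picture's height over the tangent of half this angle, whatever the lens; pixels are square), "cx", "cy" (the principal point, pixels), "distortion" ([k1, k2, p1, p2, k3] as OpenCV has them; the pictures are not rectified), "rvec" (rotation vector, rad) and "tvec" (3), from world to camera coordinates, as OpenCV has them; the wrist camera has in their place "mount" (4x4, takes a point from camera to tool coordinates, whose origin is the TCP and whose axes are the tool frame's). Camera axes: x right, y down, z forward; pixel columns grow to the right and rows downward; lengths in mm; the calibration is good to about 2 mm. A picture is of the moment at which its call begins: read the wrist's pose just before it. There is no depth.
- env.job_done(): hands the job in, once; it reports no verdict.
Trained networks look in a picture, given as the dict that the camera call returned (one of the last four; its "shot" number tells which), for a name from the list of things; names that differ only in an ending like _2 or _b are one class to them, and where a whole thing is asked for, a point or a joint stands for the part that bears it (a point fixed in the world has none). Each returns a list of dicts, best first, with "confidence" (0 to 1); they miss things now and then, are a little off and sometimes report something else, mostly with a low value. They report only what shows in the picture. A call takes as long as a camera call. They do not tell look-alikes from the thing itself.
- nets.look_for(picture, thing): "point" ([x, y, z] in mm, in the coordinates of the camera as it stood for that picture, good to about 4 mm: the middle of the surface that is visible of it).
- nets.mark_of(picture, thing): "point" ([x, y, z] in mm, in the coordinates of the camera as it stood for that picture, good to about 4 mm: a listed point, or the origin of a listed thing).
The state is a dict: "t": time; "joints": joint angles; "qvel": joint speeds; "tau": joint torques, N m; "eef_pos": TCP position; "tcp_rot": TCP orientation; "ft_force": force on the tool from outside, world axes, zero at the start; "moment": the same for the moment, N m; "opening": opening from 0.0 (shut) to 1.0 (fully open).
Only numpy, scipy, OpenCV 4.12 (cv2) and the standard library are available. Lean on these libraries where they do the work, as an engineer would, in place of code of your own. Each camera call takes 0.05 s, during which the arm holds its last target. There are 200 camera calls.

### The job

First use the orange scraper to push all three wooden chips off the grey drying plate into the blue trough at its end, without touching the chips with the fingers, and stand the scraper back on its black pad. Then take the red-banded wooden cup from its cradle and set it gently, mouth down, over the free drying peg so that its rim rests all round on the peg's white disc; lower it, do not drop it. Leave the other cup, the wooden blanks and the turned pawn where they are.

Things in the scene. Friction and masses are not known exactly. Their poses are not given: they have to be found in the camera images.
- station: Fixed plate 230 mm (x) by 250 (y), flat grey top 40 mm above the table; beyond its +y end an open blue trough, inside y = 125 to 225, x = -110 to 110 mm, floor 4 mm, outer walls 40 mm high, no wall next to the plate. Origin: on the table under the plate's centre, z up. Pegs at x = 65, y = +-65 mm; chips on the near half, x = -80 to -30, y = -65 to 65 mm (centres).
- strip (a point): Point on the grey plate's top in the middle of the strip where the chips lie (station x = -55 mm, y = 0); axes as the station's. Sweeping along +y leads to the trough.
- trough (a point): Centre of the trough's floor (station x = 0, y = +175 mm).
- chip1: Loose chip: pale wooden disc, 30 mm diameter, 12 mm thick, lying flat. Origin: centre of its underside, z up.
- chip2: Loose chip: pale wooden block 26 x 18 x 12 mm, lying flat. Origin: centre of its underside, z up.
- chip3: Loose chip: pale wooden disc, 30 mm diameter, 12 mm thick, lying flat. Origin: centre of its underside, z up.
- scraper: Loose scraper, 0.2 kg: orange block 120 mm long (its x) by 26 mm thick (its y) by 28 mm high, with an upright dark wooden grip on top, 50 mm (x) by 22 mm (y), from 28 to 82 mm height. Stands on the pad. Origin: centre of its underside, z up. It pushes with its long faces (+y or -y).
- pad: Fixed black rubber pad, the scraper's place: 170 mm (x) by 110 mm (y), 3 mm thick. Origin: centre of its underside, on the table.
- cup: Loose turned wooden cup, 0.14 kg, straight and round: 56 mm diameter, 95 mm long, wall 6 mm, bottom 12 mm thick, cavity 44 mm wide, 83 mm deep; red band at the closed end. Origin: centre of the closed bottom's outside; z along its axis to the mouth. Starts lying in the cradle, axis level about 46 mm above the table, mouth to the robot's left or ahead-left.
- cup_rim (a point): Centre of the cup's mouth, 95 mm from its origin along its axis.
- cradle: Fixed wooden cradle under the cup: 85 mm along x (the cup's axis), 44 mm across, 21 mm high, so narrower than the cup. Origin: centre of its underside, on the table.
- free_peg: Fixed drying peg without a cup: white disc 80 mm across and 10 mm thick on the grey plate, with a round-topped wooden post 26 mm in diameter in its centre, its tip 70 mm above the plate. Origin: centre of the disc's underside, on the plate's top; z up. It may be the left or the right of the two.
- free_peg_tip (a point): Top of the free peg's post, 70 mm above its origin.
- dry_cup: Bystander: a dark cup of the same size with a yellow band, already standing mouth down on the other peg. Origin: centre of its closed bottom, now on top, 145 mm above the table.
- blank_a: Bystander: pale round wooden blank standing on the table, 36 mm diameter, 75 mm high. Origin: centre of its underside.
- blank_b: Bystander: brown round wooden blank standing on the table, 36 mm diameter, 60 mm high. Origin: centre of its underside.
- pawn: Bystander: small turned wooden pawn, 32 mm across, 61 mm high. Origin: centre of its underside.
There are look-alikes about, which are no part of the job. Several things have the shape of the scraper; the one meant has the colours described above. What is shaped like the pad but green or purple is not meant.

How it is judged:
By the outcome, as a careful person would: the job done as asked, in the order asked, and still so for the second after the job is handed in, with the robot touching nothing.
It also fails if it takes over 64 s, if anything falls off the work surface, if the arm or the gripper's body presses on something with over 40 N, if the wrist force passes 120 N, or if a joint passes its speed limit or range.

## Working session

There is one attempt and no reset: what is moved stays moved. The work goes in short steps, Python scripts to look and compute and a tool call to move; the robot and the scene stay as the last step left them, time stands still between calls to the robot, and variables do not carry over. Pictures are saved under pics/ and viewed, about 8 in all and at most 12, crops included, and the job is handed in when it is done.

Besides the shell and the picture viewer there is one more tool, called after "Emit:" as name(argument=value, ...) on one line, values as JSON. apply_moves: Moves the arm, as the interface text tells. Its arguments: {"type":"object","properties":{"increments":{"type":"array"}},"required":["increments"]}

```bash
ls; mkdir -p pics; cat > h.py <<'E'
import numpy as np, cv2
from cell import readout, read_camera, env, nets
from scipy.spatial.transform import Rotation as R
def toolT():
    s=readout.state(); T=np.eye(4); T[:3,:3]=R.from_euler('xyz',s['tcp_rot']).as_matrix(); T[:3,3]=s['eef_pos']; return T
def shot(name):
    T=toolT(); p=read_camera(name)
    if name=='wrist': W=T@np.array(p['mount'])
    else:
        M=np.eye(4); M[:3,:3]=cv2.Rodrigues(np.array(p['rvec'],float))[0]; M[:3,3]=np.ravel(p['tvec']); W=np.linalg.inv(M)
    f=240/np.tan(np.radians(p['vfov'])/2)
    K=np.array([[f,0,p['cx']],[0,f,p['cy']],[0,0,1.]])
    return p,W,K
def save(p,n,crop=None,scale=1):
    im=p['img'][:,:,::-1]
    if crop: x0,y0,x1,y1=crop; im=im[y0:y1,x0:x1]
    cv2.imwrite('pics/'+n,cv2.resize(im,None,fx=scale,fy=scale,interpolation=cv2.INTER_CUBIC))
def ray(p,W,K,uv,z):
    q=cv2.undistortPoints(np.array([[uv]],float),K,np.array(p['distortion'],float)).ravel()
    d=W[:3,:3]@np.array([q[0],q[1],1]); o=W[:3,3]; return o+d*(z-o[2])/d[2]
def proj(p,W,K,X):
    M=np.linalg.inv(W); return cv2.projectPoints(np.atleast_2d(np.array(X,float)),cv2.Rodrigues(M[:3,:3])[0],M[:3,3],K,np.array(p['distortion'],float))[0].reshape(-1,2)
def find(p,W,K,t,kind='mark_of',n=4):
    for d in getattr(nets,kind)(p,t)[:n]:
        w=W[:3,:3]@np.array(d['point'])+W[:3,3]
        print(t,kind[:4],round(d['confidence'],2),w.round(0),proj(p,W,K,w).round(0)[0])
E
python3 - <<'E'
from h import *
print(readout.state(), env.grip_point_offset)
for c in ['top','scene']:
    p,W,K=shot(c); save(p,c+'0.png'); print(c,W[:3,3].round(),K[0,0])
    for t in ['station','strip','trough','chip1','chip2','scraper','pad','cup','cup_rim','cradle','free_peg','free_peg_tip','dry_cup','blank_a','blank_b','pawn']: find(p,W,K,t)
E
```

```text
pics
{'t': 0.0, 'joints': array([ 1.06139752e+00,  4.91562558e-01,  1.55946558e+00,  4.59287753e-06,
        1.09165039e+00, -1.05614763e-01]), 'qvel': array([ 7.42342133e-04,  1.67776341e-04, -2.10620289e-06,  6.75199649e-04,
        5.07737615e-04, -7.89097379e-04]), 'tau': array([-4.23202482e-04, -6.12646580e+01, -2.58172989e+01,  6.91429898e-02,
        4.83259361e-02, -1.38895980e-04]), 'eef_pos': array([245.43266821, 574.53438551, 214.05431963]), 'tcp_rot': array([-1.57187572e+00,  1.18521945e-04, -4.03786230e-01]), 'ft_force': array([ 0.49705856, -0.06020437,  0.39691225]), 'moment': array([ 2.13177193e-02, -1.03641412e-03, -3.10809045e-05]), 'opening': 1.0010723253653495} 18.8
top [ 408.  -21. 1127.] 495.5910346199876
station mark 0.73 [512. 167.  41.] [230. 229.]
station mark 0.71 [565. 161.   0.] [236. 208.]
strip mark 0.63 [510. 168.  40.] [230. 230.]
trough mark 0.57 [597. 335.   5.] [159. 194.]
chip1 mark 0.74 [509. 222.  40.] [205. 231.]
chip1 mark 0.64 [498. 168.  36.] [230. 236.]
chip1 mark 0.48 [479. 119.  39.] [252. 244.]
chip2 mark 0.74 [509. 222.  40.] [205. 231.]
[... 2027 characters left out ...]
. -353.   43.] [203. 244.]
cup_rim mark 0.91 [ 586. -279.   40.] [221. 266.]
cup_rim mark 0.19 [501. 169.  41.] [415. 274.]
cradle mark 0.7 [ 564. -312.    2.] [214. 269.]
free_peg mark 0.63 [639. 209.  43.] [427. 319.]
free_peg_tip mark 0.57 [638. 208. 111.] [430. 297.]
dry_cup mark 0.56 [613.  82. 146.] [373. 266.]
dry_cup mark 0.27 [ 583. -279.   43.] [221. 264.]
blank_a mark 0.78 [ 732. -180.    1.] [240. 331.]
blank_a mark 0.55 [688. -95.  -2.] [283. 324.]
blank_a mark 0.46 [509. 221.  40.] [437. 280.]
blank_b mark 0.78 [ 732. -180.    1.] [240. 331.]
blank_b mark 0.55 [688. -95.  -2.] [283. 324.]
blank_b mark 0.46 [509. 221.  40.] [437. 280.]
pawn mark 0.58 [787. 181.  -0.] [402. 386.]
```

View pics/top0.png

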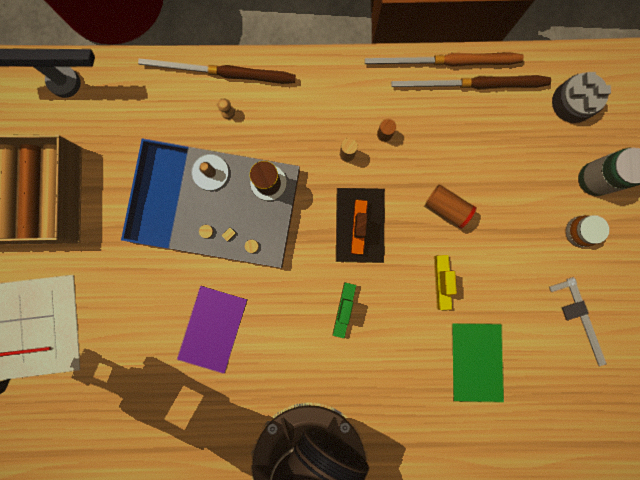

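View pics/scene0.png

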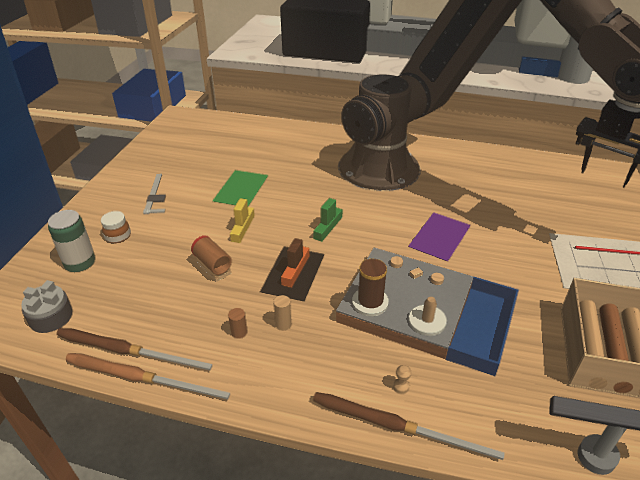

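Look-alikes in the top view: orange scraper on the black pad (359,228), green (345,310), yellow (445,283). Pads: black (359,225), purple (213,330), green (478,362). I choose orange on black. The free peg is the left one (210,172), and the cup lies at (450,205). Moving over the scraper now.

Emit:
apply_moves(increments=[[[4.2,0,-4.3],[0,0,0],9.5],[[4.2,0,-4.3],[0,0,0],9.5],[[4.2,0,-4.3],[0,0,0],9.5],[[4.2,0,-4.3],[0,0,0],9.5],[[4.2,0,-4.3],[0,0,0],9.5]])

```text
t: 2.33
eef_pos: [356.0, 290.0, 214.1]
tcp_rot: [-1.569, -0.001, -0.398]
ft_force: [0.1, 0.2, -0.7]
opening: 0.995
```

Emit:
apply_moves(increments=[[[4.2,0,-4.3],[0,0,0],9.5],[[4.2,0,-4.3],[0,0,0],9.5],[[4.2,0,-4.3],[0,0,0],9.5],[[4.2,0,-4.3],[0,0,0],9.5],[[4.2,0,-4.3],[0,0,0],9.5]])

```text
t: 2.95
eef_pos: [469.2, 0.9, 215.5]
tcp_rot: [-1.566, -0.005, -0.397]
ft_force: [0.5, 1.0, 0.4]
opening: 0.997
```

Emit:
apply_moves(increments=[[[3.8,0,-4.9],[0,0,0],9.5],[[3.8,0,-4.9],[0,0,0],9.5],[[0,0,0],[0,-7.7,0],9.5],[[0,0,0],[0,-7.7,0],9.5],[[0,0,0],[0,-7.7,0],9.5]])

```text
t: 3.58
eef_pos: [502.1, -125.0, 215.5]
tcp_rot: [-1.569, -0.008, 0.01]
ft_force: [0.2, -0.1, -0.1]
opening: 0.999
```

```bash
python3 - <<'E'
from h import *
s=readout.state(); print(s['t'],s['eef_pos'],s['tcp_rot'],s['joints'].round(4))
p,W,K=shot('wrist'); save(p,'w1.png'); print(W.round(2),np.array(p['mount']).round(2))
find(p,W,K,'scraper'); find(p,W,K,'pad')
E
```

```text
3.575 [ 502.10389079 -124.99410753  215.4670579 ] [-1.5693754  -0.00795552  0.01047909] [-0.374   0.335   1.8229  0.0052  0.9768 -1.9581]
[[-1.0000e-02  9.7000e-01  2.5000e-01  4.3502e+02]
 [ 1.0000e+00  1.0000e-02  0.0000e+00 -1.2537e+02]
 [ 0.0000e+00  2.5000e-01 -9.7000e-01  3.8452e+02]
 [ 0.0000e+00  0.0000e+00  0.0000e+00  1.0000e+00]] [[   0.      0.97    0.24  -65.74]
 [   0.     -0.24    0.97 -169.58]
 [   1.     -0.     -0.      0.57]
 [   0.      0.      0.      1.  ]]
scraper mark 0.95 [ 515. -117.    1.] [324. 221.]
scraper mark 0.9 [334. -82.  -1.] [361.  47.]
scraper mark 0.81 [ 386. -303.   -2.] [149.  99.]
scraper mark 0.6 [501. 166.  38.] [598. 218.]
pad mark 0.64 [ 524. -125.   -5.] [317. 228.]
```

View pics/w1.png

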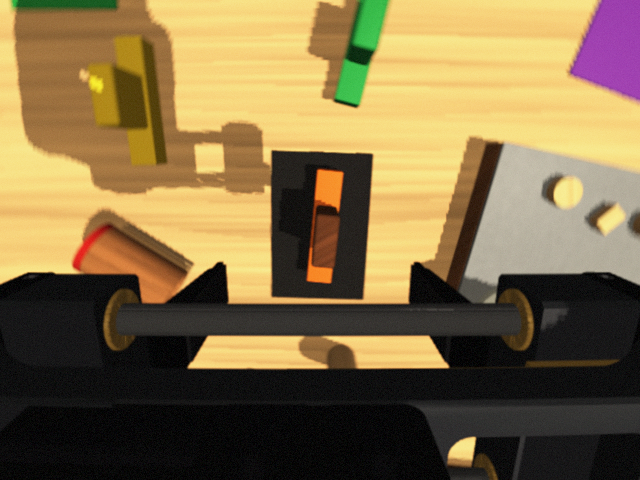

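The wrist view shows the orange scraper with its dark grip on the black pad (325,225). Green (360,50) and yellow (140,100) are apart from it. I'll measure its angle.

```bash
cat >> h.py <<'E'
def orange(p,W,K,z=31):
    hsv=cv2.cvtColor(p['img'],cv2.COLOR_RGB2HSV); m=cv2.inRange(hsv,(4,200,120),(14,255,255))
    n,l,st,c=cv2.connectedComponentsWithStats(m); i=1+np.argmax(st[1:,4]); ys,xs=np.where(l==i)
    P=np.array([ray(p,W,K,(x,y),z)[:2] for x,y in zip(xs,ys)],np.float32)
    r=cv2.minAreaRect(cv2.convexHull(P)); return r,st[i]
E
python3 - <<'E'
from h import *
p,W,K=shot('wrist'); print(orange(p,W,K))
p,W,K=shot('top'); print(orange(p,W,K))
E
```

```text
(((516.3797607421875, -118.14895629882812), (26.74005126953125, 120.92625427246094), 84.3268814086914), array([306, 169,  37, 115, 831], dtype=int32))
(((599.7467041015625, 618.6981811523438), (24.622346878051758, 197.23883056640625), 89.41029357910156), array([ 18, 148,  14,  90, 835], dtype=int32))
```

Emit:
apply_moves(increments=[[[1.43,0,0.69],[0,6.3,0.4],9.5],[[0,4,0],[0,0,0],9.5],[[0,4,0],[0,0,0],9.5],[[0,4,0],[0,0,0],9.5],[[0,2,0],[0,0,0],9.5]])

```text
t: 4.45
eef_pos: [518.8, -116.9, 74.0]
tcp_rot: [-1.57, -0.007, -0.121]
ft_force: [1.3, -0.3, -0.4]
opening: 0.999
```

```bash
python3 - <<'E'
from h import *
s=readout.state(); print(s['t'],s['eef_pos'],s['tcp_rot'],s['joints'].round(4))
p,W,K=shot('wrist'); print(orange(p,W,K))
E
```

```text
4.45 [ 518.79979663 -116.90140683   74.02805072] [-1.57020814 -0.00665463 -0.12135178] [-0.3469  0.5512  1.9285  0.0034  0.6555 -1.799 ]
(((478.0433349609375, -114.48884582519531), (25.871477127075195, 43.41439437866211), 83.60525512695312), array([ 291,  156,   44,   72, 2071], dtype=int32))
```

Emit:
apply_moves(increments=[[[-0.2,1.6,-0.15],[0,-1.2,0.4],9.5],[[0,1.5,0],[0,0,0],9.5],[[0,0,0],[0,0,0],2.0],[[0,0,0],[0,0,0],2.0],[[0,0,0],[0,0,0],1.5]])

```text
t: 5.12
eef_pos: [516.9, -118.2, 41.1]
tcp_rot: [-1.57, 0.001, -0.101]
ft_force: [0.1, 0.9, -0.2]
opening: 0.738
```

Emit:
apply_moves(increments=[[[0,0,0],[0,0,0],1.0],[[0,0,0],[0,0,0],1.0],[[0,0,0],[0,0,0],1.0],[[0,0,0],[0,0,0],1.0],[[0,0,0],[0,0,0],1.0]])

```text
t: 5.75
eef_pos: [517.3, -118.3, 42.1]
tcp_rot: [-1.571, -0.001, -0.102]
ft_force: [0.1, -0.9, -3.2]
opening: 0.227
```

Emit:
apply_moves(increments=[[[0,-3,0],[0,0,0],1.0],[[0,-4.5,0],[0,0,0],1.0],[[0,-4.5,0],[0,0,0],1.0],[[-1.4,0,4.6],[0,0,0],1.0],[[-1.4,0,4.6],[0,0,0],1.0]])

```text
t: 6.38
eef_pos: [498.1, -24.0, 164.5]
tcp_rot: [-1.57, 0.002, -0.106]
ft_force: [0.2, -0.5, -2.5]
opening: 0.227
```

Emit:
apply_moves(increments=[[[-1.4,0,4.6],[0,0,0],1.0],[[-1.4,0,4.6],[0,0,0],1.0],[[0,0,0],[0,5,0],1.0],[[0,0,0],[0,0,0],1.0],[[0,0,0],[0,0,0],1.0]])

```text
t: 7.0
eef_pos: [477.4, 75.8, 164.2]
tcp_rot: [-1.57, 0.004, -0.19]
ft_force: [-0.3, -0.1, -3.2]
opening: 0.226
```

```bash
python3 - <<'E'
from h import *
s=readout.state(); print(s['t'],s['eef_pos'],s['tcp_rot'],s['joints'].round(4))
p,W,K=shot('wrist'); save(p,'w2.png')
for t in ['chip1','strip','station','free_peg']: find(p,W,K,t)
p,W,K=shot('top'); save(p,'t2.png',(120,130,420,330),2.5)
for t in ['chip1','station']: find(p,W,K,t)
E
```

```text
7.0 [477.41647892  75.83964888 164.19184341] [-1.56996041  0.00355271 -0.18985049] [ 0.0199  0.3594  1.955   0.0021  0.8305 -1.3625]
chip1 mark 0.88 [480. 122.  39.] [371. 222.]
chip1 mark 0.71 [499. 167.  40.] [425. 234.]
chip1 mark 0.59 [507. 218.  39.] [483. 232.]
strip mark 0.78 [511. 168.  40.] [427. 247.]
strip mark 0.72 [501. 166.  38.] [424. 236.]
station mark 0.86 [567. 151.   2.] [406. 292.]
station mark 0.52 [597. 329.   7.] [581. 288.]
free_peg mark 0.95 [642. 207.  40.] [483. 367.]
free_peg mark 0.2 [506. 219.  39.] [483. 230.]
station mark 0.67 [563. 159.  -0.] [237. 208.]
```

View pics/w2.png

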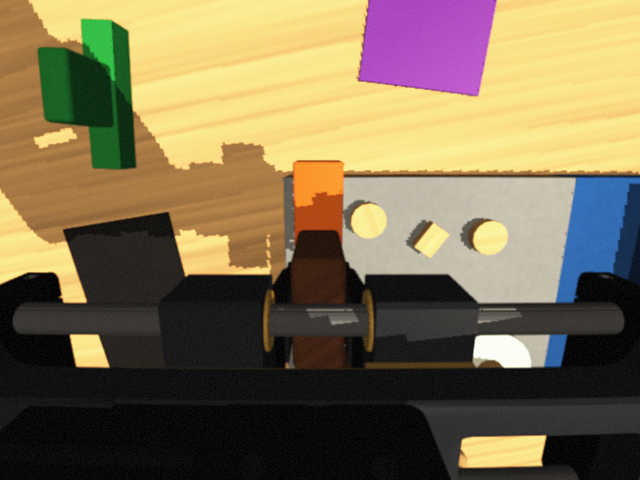

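The chips (370,220), (430,238) and (488,236) lie ahead of the orange face (320,200). The plate edge is parallel to the picture's rows, so the yaw is right. Lowering.

Emit:
apply_moves(increments=[[[0,4,-0.5],[0,0,0],1.0],[[0,3,0],[0,0,0],1.0],[[0,0,0],[0,0,0],1.0],[[0,0,0],[0,0,0],1.0],[[0,0,0],[0,0,0],1.0]])

```text
t: 8.02
eef_pos: [478.1, 70.7, 95.2]
tcp_rot: [-1.569, -0.001, -0.191]
ft_force: [-0.5, 0.2, -2.6]
opening: 0.235
```

Emit:
apply_moves(increments=[[[0,1.1,0],[0,0,0],1.0],[[0,0.2,0],[0,0,0],1.0],[[0,0,0],[0,0,0],1.0],[[0,0,1.2],[0,0,0],1.0],[[0,0,1.5],[0,0,0],1.0]])

```text
t: 8.65
eef_pos: [484.2, 98.2, 82.9]
tcp_rot: [-1.568, -0.004, -0.193]
ft_force: [-0.1, 0.1, -2.4]
opening: 0.228
```

Emit:
apply_moves(increments=[[[0,0.1,1.5],[0,0,0],1.0],[[0,0,1.5],[0,0,0],1.0],[[0,0,1.5],[0,0,0],1.0],[[0,0,1.5],[0,0,0],1.0],[[0,0,1.5],[0,0,0],1.0]])

```text
t: 9.28
eef_pos: [499.4, 178.3, 82.0]
tcp_rot: [-1.568, -0.004, -0.191]
ft_force: [-0.6, -1.3, -2.1]
opening: 0.225
```

Emit:
apply_moves(increments=[[[0,0,1.5],[0,0,0],1.0],[[0,0,1.5],[0,0,0],1.0],[[0,0,1.5],[0,0,0],1.0],[[0,0,1.5],[0,0,0],1.0],[[0,0,0],[0,0,0],1.0]])

```text
t: 9.9
eef_pos: [511.7, 242.5, 82.0]
tcp_rot: [-1.568, -0.004, -0.19]
ft_force: [-0.1, -0.5, -3.6]
opening: 0.232
```

```bash
python3 - <<'E'
from h import *
s=readout.state(); print(s['t'],s['eef_pos'],s['tcp_rot'],s['joints'].round(4))
p,W,K=shot('wrist'); save(p,'w3.png'); print(orange(p,W,K,72))
E
```

```text
9.9 [511.68246826 242.4975768   81.98371107] [-1.56826025 -0.00394687 -0.19000038] [ 3.2580e-01  5.7540e-01  1.8367e+00  4.0000e-04  7.2470e-01 -1.0553e+00]
(((472.6748962402344, 250.6343231201172), (25.090805053710938, 42.314125061035156), 79.97420501708984), array([ 293,  161,   50,   82, 1832], dtype=int32))
```

View pics/w3.png

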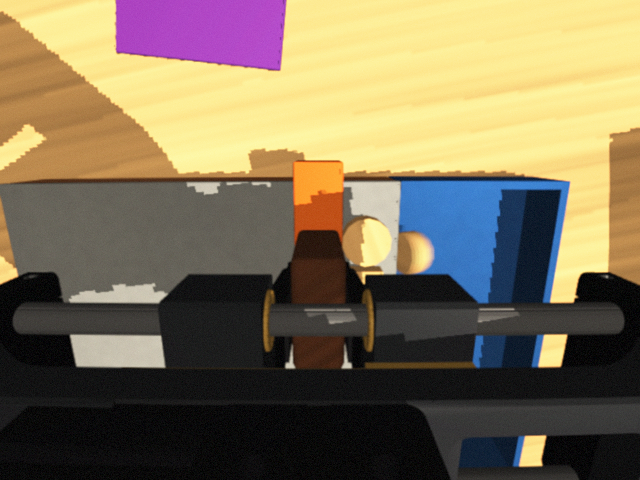

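One disc is against the face (367,240), a second is going over the edge (415,253), and the block is at the face (370,275). Continuing.

Emit:
apply_moves(increments=[[[0,0,1.5],[0,0,0],1.0],[[0,0,1.5],[0,0,0],1.0],[[0,0,1.5],[0,0,0],1.0],[[0,0,1.5],[0,0,0],1.0],[[0,0,1.2],[0,0,0],1.0]])

```text
t: 10.58
eef_pos: [525.9, 316.5, 83.2]
tcp_rot: [-1.569, -0.003, -0.192]
ft_force: [0.4, 0.1, -1.8]
opening: 0.23
```

```bash
python3 - <<'E'
from h import *
s=readout.state(); print(s['t'],s['eef_pos'],s['tcp_rot'],s['ft_force'])
p,W,K=shot('scene'); save(p,'s4.png',(330,200,570,400),2.5)
for t in ['chip1']: find(p,W,K,t)
E
```

```text
10.575 [525.90352328 316.53410397  83.18977902] [-1.56875953 -0.00332639 -0.19166822] [ 0.41055448  0.11768836 -1.84685294]
chip1 mark 0.55 [690. -95.   0.] [283. 325.]
chip1 mark 0.5 [ 521. -121.   -1.] [294. 272.]
chip1 mark 0.45 [558. 303.  13.] [470. 310.]
```

View pics/s4.png

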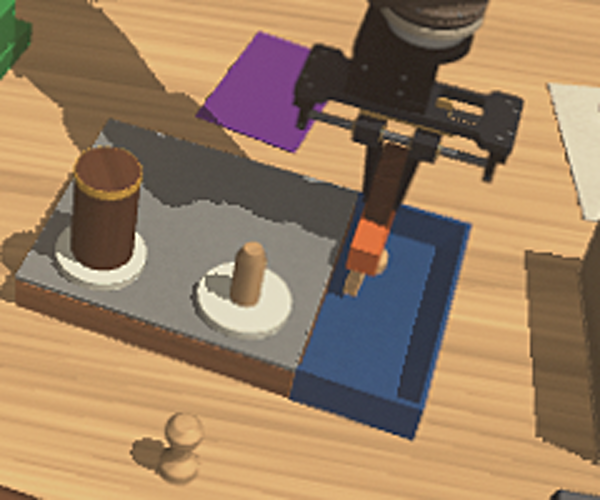

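Emit:
apply_moves(increments=[[[0,-4,0],[0,0,0],1.0],[[0,-5,0],[0,0,0],1.0],[[0,-4,0],[0,0,0],1.0],[[0.9,0,-5.3],[0,0,0],1.0],[[0.9,0,-5.3],[0,0,0],1.0]])

```text
t: 11.3
eef_pos: [522.2, 208.6, 214.8]
tcp_rot: [-1.571, -0.002, -0.186]
ft_force: [1.1, -0.5, -2.9]
opening: 0.232
```

Emit:
apply_moves(increments=[[[0.9,0,-5.3],[0,0,0],1.0],[[0.9,0,-5.3],[0,0,0],1.0],[[0.9,0,-5.3],[0,0,0],1.0],[[0.9,0,-5.3],[0,0,0],1.0],[[0,0,0],[0,-5,0],1.0]])

```text
t: 11.92
eef_pos: [516.5, -16.9, 214.6]
tcp_rot: [-1.572, -0.001, -0.101]
ft_force: [-0.5, 0.3, -2.1]
opening: 0.232
```

```bash
python3 - <<'E'
from h import *
s=readout.state(); print(s['t'],s['eef_pos'],s['tcp_rot'],s['joints'].round(4))
p,W,K=shot('top'); 
for t in ['chip1']: find(p,W,K,t)
p2,W,K=shot('scene')
for t in ['chip1']: find(p2,W,K,t)
a=cv2.resize(p['img'][130:270,110:310],None,fx=2.9,fy=2.9,interpolation=2); b=cv2.resize(p2['img'][230:385,330:530],None,fx=2.0,fy=2.0,interpolation=2)
c=np.zeros((600,800,3),np.uint8); a=a[:280+126,:580]; c[:a.shape[0],:a.shape[1]]=a; 
c=np.zeros((600,800,3),np.uint8); a=cv2.resize(p['img'][130:270,110:310],(400,280)); b=cv2.resize(p2['img'][230:385,330:530],(400,310)); c[:280,:400]=a;c[:310,400:]=b
c[310:600,:400]=cv2.resize(p['img'][135:251,110:270],(400,290)); c[310:600,400:]=cv2.resize(p2['img'][270:357,410:530],(400,290))
cv2.imwrite('pics/c5.png',c[:,:,::-1])
E
```

```text
11.925 [516.47011329 -16.86839378 214.57622498] [-1.57189658e+00 -1.41273189e-03 -1.00623799e-01] [-1.6000e-01  3.3730e-01  1.8219e+00 -1.2000e-03  9.8090e-01 -1.6295e+00]
chip1 mark 0.63 [558. 299.  12.] [174. 211.]
chip1 mark 0.6 [528. 318.  17.] [165. 224.]
chip1 mark 0.5 [503. 314.  18.] [166. 235.]
chip1 mark 0.52 [503. 313.  15.] [476. 292.]
chip1 mark 0.5 [533. 319.  15.] [478. 302.]
chip1 mark 0.48 [557. 301.  10.] [469. 310.]
```

View pics/c5.png

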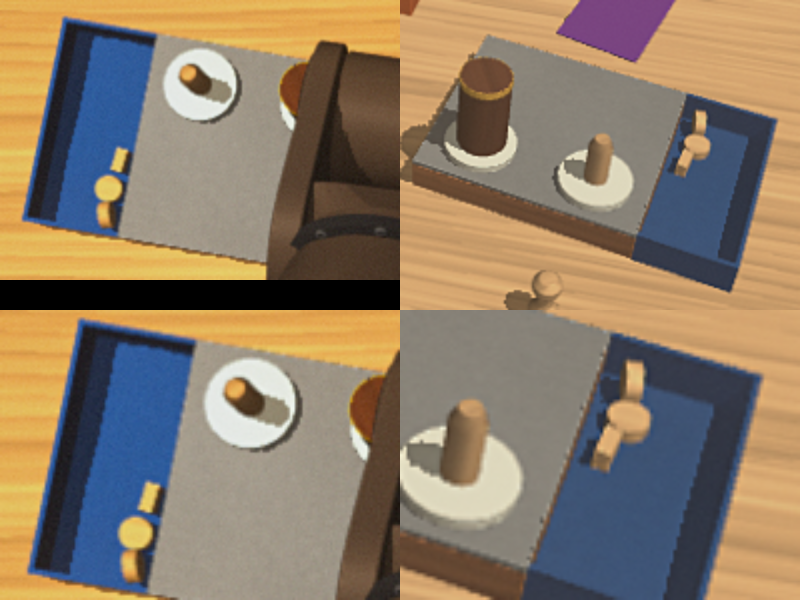

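All three chips lie in the trough: block (150,497), discs (136,533) and (132,565) in the lower-left crop. Returning the scraper.

Emit:
apply_moves(increments=[[[0.5,0,-5],[0,0,0],1.0],[[0.5,0,-4.6],[0,0,0],1.0],[[0,4.5,0],[0,0,0],1.0],[[0,4.5,0],[0,0,0],1.0],[[0,3.5,0],[0,0,0],1.0]])

```text
t: 12.75
eef_pos: [520.2, -109.3, 89.0]
tcp_rot: [-1.573, -0.009, -0.101]
ft_force: [-0.1, -0.6, -2.7]
opening: 0.228
```

Emit:
apply_moves(increments=[[[-0.2,2,-0.9],[-0.1,0,0.5],1.0],[[0,1.6,0],[0,0,0],1.0],[[0,0,0],[0,0,0],1.0],[[0,0.5,0],[0,0,0],1.0],[[0,0.2,0],[0,0,0],1.0]])

```text
t: 13.38
eef_pos: [517.6, -114.8, 43.0]
tcp_rot: [-1.574, 0.003, -0.102]
ft_force: [-0.4, -0.1, -3.0]
opening: 0.234
```

Emit:
apply_moves(increments=[[[0,0,-0.35],[-0.2,0,-0.1],1.0],[[0,0.15,0],[0,0,0],1.0],[[0,0.1,0],[0,0,0],1.0],[[0,0,0],[0,0,0],4.0],[[0,0,0],[0,0,0],6.0]])

```text
t: 14.0
eef_pos: [518.0, -118.8, 42.8]
tcp_rot: [-1.579, -0.002, -0.102]
ft_force: [0.1, -0.2, -0.4]
opening: 0.384
```

Emit:
apply_moves(increments=[[[0,0,0],[0,0,0],7.5],[[0,0,0],[0,0,0],7.5],[[0,-3,0],[0,0,0],7.5],[[0,-4,0],[0,0,0],7.5],[[0,-5,0],[0,0,0],9.5]])

```text
t: 14.62
eef_pos: [516.5, -117.5, 162.4]
tcp_rot: [-1.577, 0.005, -0.102]
ft_force: [0.6, 0.3, 0.7]
opening: 0.843
```

Emit:
apply_moves(increments=[[[0.5,-4,-2],[0,0,0],9.5],[[0.5,-3,-4.5],[0,0,0],9.5],[[0,-2,-5],[0,0,0],9.5],[[0,0,-5],[0,0,0],9.5],[[0,0,-2],[0,0,0],9.5]])

```text
t: 15.25
eef_pos: [508.7, -306.1, 261.2]
tcp_rot: [-1.58, -0.002, -0.099]
ft_force: [0.7, 0.3, -0.3]
opening: 0.999
```

```bash
python3 - <<'E'
from h import *
s=readout.state(); print(s['t'],s['eef_pos'],s['tcp_rot'],s['joints'].round(4).tolist())
p,W,K=shot('wrist'); save(p,'w6.png'); print(orange(p,W,K))
for t in ['cup','cup_rim','cradle']: find(p,W,K,t)
find(p,W,K,'cup','look_for')
E
```

```text
15.25 [ 508.68352967 -306.05576987  261.20039069] [-1.57954125e+00 -1.55137754e-03 -9.86868660e-02] [-0.6498, 0.4011, 1.5811, -0.0073, 1.1535, -2.119]
(((516.2384033203125, -120.02245330810547), (27.896530151367188, 118.76473999023438), 84.21424865722656), array([463, 147,  35, 103, 443], dtype=int32))
cup mark 0.81 [ 533. -359.   40.] [276. 235.]
cup_rim mark 0.93 [ 582. -281.   45.] [347. 270.]
cradle mark 0.23 [ 517. -120.    1.] [469. 197.]
cup look 0.94 [ 555. -313.   67.] [317. 256.]
```

View pics/w6.png

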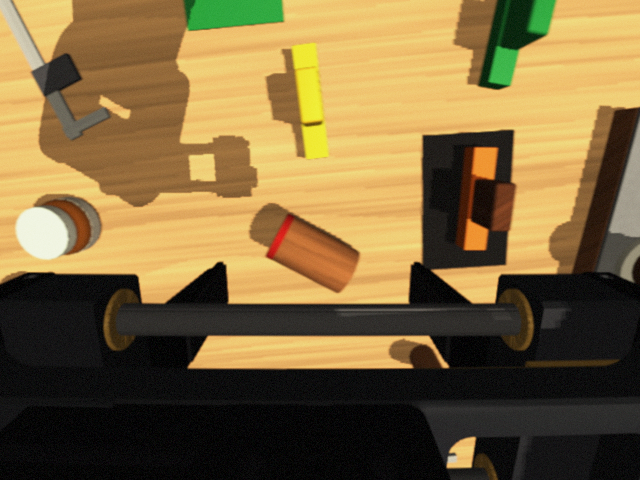

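The scraper stands on its pad at (480,200). The cup lies at (312,252), with its red end at (278,238) and mouth at (350,270). I'll fit the cup's silhouette and the arm kinematics.

```bash
cat > cupfit.py <<'E'
from h import *
from scipy.optimize import minimize, least_squares
p,W,K=shot('wrist')
hsv=cv2.cvtColor(p['img'],cv2.COLOR_RGB2HSV).astype(int)
print([hsv[y,x].tolist() for x,y in [(315,255),(330,250),(300,255),(275,240),(250,300),(390,250),(330,275),(268,220)]])
a=np.linspace(0,2*np.pi,60); 
def hull(v):
    m=np.array([np.cos(v[2]),np.sin(v[2]),0]); n=np.array([-m[1],m[0],0]); z=np.array([0,0,1.])
    c=np.array([v[0],v[1],46]); P=[c+s*47.5*m+28*(np.cos(t)*n+np.sin(t)*z) for s in(-1,1) for t in a]
    return cv2.convexHull(proj(p,W,K,P).astype(np.float32))
m=((hsv[:,:,0]<14)|(hsv[:,:,0]>170))&(hsv[:,:,1]>90)&(hsv[:,:,2]>95)
m=cv2.morphologyEx(m.astype(np.uint8),cv2.MORPH_OPEN,np.ones((3,3)))
n,l,st,c=cv2.connectedComponentsWithStats(m); i=l[255,315]; m=(l==i).astype(np.uint8); print(i,st[i])
m=cv2.morphologyEx(m,cv2.MORPH_CLOSE,np.ones((7,7)))
def cost(v):
    g=np.zeros(m.shape,np.uint8); cv2.fillConvexPoly(g,(hull(v)*16).round().astype(np.int32),1,shift=4); return 1-(g&m).sum()/(g|m).sum()
best=min((minimize(cost,[557+dx,-319,0.93+dt],method='Nelder-Mead',options=dict(initial_simplex=np.array([[557+dx,-319,.93+dt],[565,-319,.93],[557,-310,.93],[557,-319,1.05]]))) for dx in(-4,4) for dt in(-.06,.06)),key=lambda r:r.fun)
print(best.x,best.fun)
E
python3 cupfit.py
python3 - <<'E'
import numpy as np
from scipy.optimize import least_squares
D=[([1.06139752,.491562558,1.55946558,0,1.09165,-.1056],[245.43,574.53,214.05]),
([-0.374,0.335,1.8229,0.0052,0.9768,-1.9581],[502.10,-124.99,215.47]),
([-0.3469,0.5512,1.9285,0.0034,0.6555,-1.799],[518.80,-116.90,74.03]),
([0.0199,0.3594,1.955,0.0021,0.8305,-1.3625],[477.42,75.84,164.19]),
([.3258,.5754,1.8367,.0004,.7247,-1.0553],[511.68,242.50,81.98]),
([-.16,.3373,1.8219,-.0012,.9809,-1.6295],[516.47,-16.87,214.58]),
([-0.6498,0.4011,1.5811,-0.0073,1.1535,-2.119],[508.68,-306.06,261.20])]
def f(v,q):
    h,x0,d,L2,e,L3,L6=v
    s,c=np.sin,np.cos; A=q[1];B=A+q[2];C=B+q[4]
    r=x0+L2*s(A)+e*c(B)+L3*s(B)+L6*s(C); z=h+L2*c(A)-e*s(B)+L3*c(B)+L6*c(C)
    return [c(q[0])*r-s(q[0])*d, s(q[0])*r+c(q[0])*d, z]
for fix in (0,1):
  r=least_squares(lambda v:np.concatenate([np.subtract(f(v if not fix else np.r_[v[:4],0,v[5:]],q),x) for q,x in D]+[(v-[300,0,66,450,0,450,300])*1e-3]),[300,0,66,450,0,450,300])
  print(r.x.round(1),r.fun.round(1))
E
```

```text
[[12, 181, 189], [12, 183, 170], [12, 183, 194], [1, 222, 221], [20, 134, 239], [21, 130, 240], [13, 186, 197], [16, 158, 142]]
4 [ 264  215   93   77 3869]
[ 557.86259608 -318.23867249    0.9884151 ] 0.10034843205574917
[194.9  -0.   65.9 586.8  43.1 411.  270. ] [-0.   0.  -0.  -0.4 -1.1 -0.  -0.2 -0.5 -0.  -0.  -0.4 -0.   0.  -0.
  0.   0.   0.3  0.   1.1  1.5  0.  -0.1 -0.  -0.   0.1  0.  -0.  -0. ]
[260.9  -6.3  65.9 545.6  -0.  408.1 334.4] [-4.2 -7.4  4.9  1.5 -1.8  0.2  4.2 -2.1 -4.6  6.  -0.3 -3.2  1.7  0.5
 -2.   1.6  0.   0.3 -4.9  6.   4.4 -0.  -0.  -0.   0.1 -0.  -0.   0. ]
```

```bash
cat >> h.py <<'E'
def pose(pos,Rm): T=np.eye(4);T[:3,:3]=Rm;T[:3,3]=pos;return T
def tiltR(psi,phi): # tool-down yaw psi (rad), then turn phi (deg) about tool z
    return R.from_euler('xyz',[-np.pi/2,0,psi]).as_matrix()@R.from_euler('z',phi,degrees=True).as_matrix()
def plan(T1,n,T0=None):
    T0=toolT() if T0 is None else T0
    rv=R.from_matrix(T0[:3,:3].T@T1[:3,:3]).as_rotvec()
    prev=T0
    for k in range(1,n+1):
        T=pose(T0[:3,3]+(T1[:3,3]-T0[:3,3])*k/n, T0[:3,:3]@R.from_rotvec(rv*k/n).as_matrix())
        d=np.linalg.inv(prev)@T; print((d[:3,3]/10).round(2).tolist(),np.degrees(R.from_matrix(d[:3,:3]).as_rotvec()).round(1).tolist()); prev=T
    return T1
E
python3 - <<'E'
from h import *
m=np.array([np.cos(.97),np.sin(.97),0]); psi=.97-np.pi
Rg=tiltR(psi,45); print(Rg.round(2))
gp=np.array([557.9,-318.2,46])-7.5*m; tcp=gp+18.8*Rg[:,1]; print(tcp)
print('yaw'); T=plan(pose([508.7,-340,262],tiltR(psi,0)),13)
print('tilt'); T=plan(pose(tcp-150*Rg[:,1],Rg),6,T)
E
```

```text
[[-0.4   0.4   0.82]
 [-0.58  0.58 -0.57]
 [-0.71 -0.71  0.  ]]
[ 561.1751236  -313.42093596   32.70639251]
yaw
[0.02, -0.0, -0.29] [0.0, 9.1, 0.0]
[0.07, -0.0, -0.28] [0.0, 9.1, 0.0]
[0.11, -0.0, -0.27] [0.0, 9.1, 0.0]
[0.15, -0.01, -0.24] [0.0, 9.1, 0.0]
[0.19, -0.01, -0.22] [0.0, 9.1, 0.0]
[0.22, -0.01, -0.18] [0.0, 9.1, 0.0]
[0.25, -0.01, -0.15] [0.0, 9.1, 0.0]
[0.27, -0.01, -0.11] [0.0, 9.1, 0.0]
[0.28, -0.01, -0.06] [0.0, 9.1, 0.0]
[0.29, -0.01, -0.02] [0.0, 9.1, 0.0]
[0.29, -0.01, 0.03] [0.0, 9.1, 0.0]
[0.28, -0.01, 0.07] [0.0, 9.1, 0.0]
[0.26, -0.01, 0.12] [0.0, 9.1, 0.0]
tilt
[0.91, 2.05, 0.47] [0.0, 0.0, 7.5]
[1.17, 1.92, 0.47] [0.0, 0.0, 7.5]
[1.41, 1.75, 0.47] [-0.0, 0.0, 7.5]
[1.62, 1.55, 0.47] [-0.0, -0.0, 7.5]
[1.81, 1.32, 0.47] [0.0, 0.0, 7.5]
[1.97, 1.08, 0.47] [0.0, 0.0, 7.5]
```

Emit:
apply_moves(increments=[[[0,0,0],[0,10,0],9.5],[[0,0,0],[0,10,0],9.5],[[0,0,0],[0,10,0],9.5],[[0,0,0],[0,10,0],9.5],[[0,0,0],[0,10,0],9.5]])

```text
t: 16.18
eef_pos: [510.9, -295.7, 261.1]
tcp_rot: [-1.575, -0.006, -0.987]
ft_force: [0.1, -0.9, 0.3]
opening: 0.997
```

Emit:
apply_moves(increments=[[[0,0,0],[0,10,0],9.5],[[0,0,0],[0,10,0],9.5],[[0,0,0],[0,10,0],9.5],[[0,0,0],[0,10,0],9.5],[[0,0,0],[0,10,0],9.5]])

```text
t: 16.8
eef_pos: [512.5, -288.7, 261.3]
tcp_rot: [-1.57, -0.006, -1.881]
ft_force: [-0.8, 1.0, -0.0]
opening: 0.993
```

Emit:
apply_moves(increments=[[[2,0,0],[0,10,0],9.5],[[2,0,0],[0,5,0],9.5],[[0,0,0],[0,0,8],9.5],[[0,0,0],[0,0,8],9.5],[[0,0,0],[0,0,8],9.5]])

```text
t: 17.42
eef_pos: [500.1, -317.9, 263.0]
tcp_rot: [-1.566, 0.426, -2.141]
ft_force: [-0.3, 0.7, -0.0]
opening: 0.999
```

```bash
python3 - <<'E'
from h import *
s=readout.state(); print(s['t'],s['eef_pos'],s['tcp_rot'],s['joints'].round(4).tolist())
psi=.97-np.pi
Rg=tiltR(psi,45); tcp=np.array([561.2,-313.4,32.7])
plan(pose(tcp-140*Rg[:,1],Rg),4)
E
```

```text
17.425 [ 500.08801343 -317.93819658  262.98640306] [-1.56580732  0.42573057 -2.14090965] [-0.8639, 0.4344, 1.5888, 0.4282, 1.2715, -0.4524]
[2.77, 2.35, 1.14] [0.2, 0.4, 5.2]
[2.96, 2.1, 1.15] [0.2, 0.4, 5.2]
[3.13, 1.83, 1.16] [0.2, 0.4, 5.2]
[3.28, 1.54, 1.18] [0.2, 0.4, 5.2]
```

Emit:
apply_moves(increments=[[[2.8,2.4,1.1],[0.2,0.4,5.2],9.5],[[3,2.1,1.1],[0.2,0.4,5.2],9.5],[[3.1,1.8,1.1],[0.2,0.4,5.2],9.5],[[3.3,1.5,1.2],[0.2,0.4,5.2],9.5],[[0,0,0],[0,0,0],9.5]])

```text
t: 18.05
eef_pos: [507.1, -392.0, 128.4]
tcp_rot: [-1.569, 0.803, -2.169]
ft_force: [0.1, -0.7, -0.2]
opening: 0.996
```

```bash
python3 - <<'E'
from h import *
s=readout.state(); print(s['t'],s['eef_pos'],s['tcp_rot'],s['joints'].round(4).tolist())
p,W,K=shot('wrist'); save(p,'w7.png')
for t in ['cup','cup_rim']: find(p,W,K,t)
find(p,W,K,'cup','look_for')
Rg=tiltR(.97-np.pi,45); print(plan(pose(np.array([561.2,-313.4,32.7])-70*Rg[:,1],Rg),2)[:3,3])
E
```

```text
18.05 [ 507.06792417 -391.98741917  128.41761559] [-1.56907907  0.80258464 -2.16892185] [-1.0459, 0.7533, 1.552, 0.7313, 1.3328, -0.812]
cup mark 0.77 [ 535. -356.   43.] [321. 276.]
cup_rim mark 0.96 [ 584. -282.   45.] [319. 189.]
cup look 0.68 [ 554. -333.   66.] [324. 230.]
[0.28, 3.4, -0.05] [-0.1, 0.3, -0.4]
[0.26, 3.4, -0.04] [-0.1, 0.3, -0.4]
[ 533.21910077 -354.22975971   82.19747468]
```

View pics/w7.png

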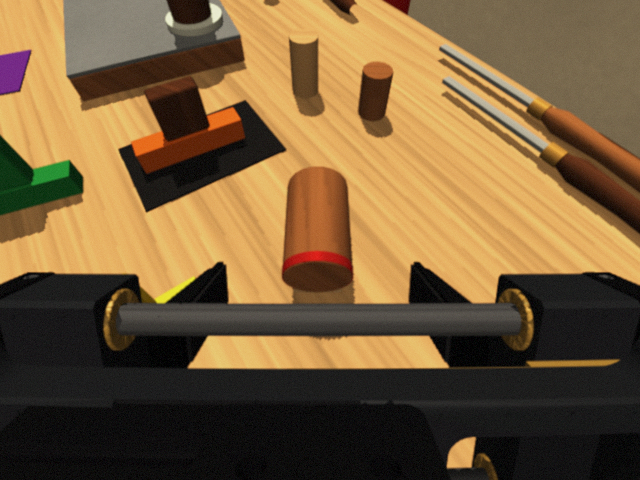

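The cup is centred at (318,228) with its axis vertical in the picture, red end at (317,265), between the fingers. Approach is aligned; closing in.

Emit:
apply_moves(increments=[[[0.3,3.4,0],[0,0.3,-0.4],9.5],[[0.3,3.4,0],[0,0.3,-0.4],9.5],[[0,3.0,0],[0,0,0],9.5],[[0,2.0,0],[0,0,0],9.5],[[0,0,0],[0,0,0],9.5]])

```text
t: 18.88
eef_pos: [558.6, -322.7, 53.5]
tcp_rot: [-1.549, 0.775, -2.154]
ft_force: [0.6, -0.7, -0.1]
opening: 0.998
```

```bash
python3 - <<'E'
from h import *
s=readout.state(); print(s['t'],s['eef_pos'],s['tcp_rot'],s['ft_force'])
Rg=tiltR(.975-np.pi,45); print(plan(pose(np.array([561.4,-313.6,32.7]),Rg),1)[:3,3])
E
```

```text
18.875 [ 558.64524926 -322.7110225    53.48369323] [-1.54893704  0.77526684 -2.15398717] [ 0.64287319 -0.66920879 -0.06248085]
[0.8, 2.12, -0.32] [-0.7, 0.5, 0.6]
[ 561.4 -313.6   32.7]
```

Emit:
apply_moves(increments=[[[0.8,2.1,-0.3],[-0.7,0.5,0.6],9.5],[[0,0,0],[0,0,0],9.5],[[0,0,0],[0,0,0],7.5],[[0,0,0],[0,0,0],6.5],[[0,0,0],[0,0,0],5.5]])

```text
t: 19.5
eef_pos: [561.6, -315.7, 33.9]
tcp_rot: [-1.566, 0.785, -2.165]
ft_force: [-0.0, 0.2, 0.3]
opening: 0.74
```

Emit:
apply_moves(increments=[[[0,0,0],[0,0,0],5.0],[[0,0,0],[0,0,0],4.5],[[0,0,0],[0,0,0],4.5],[[0,0,0],[0,0,0],4.5],[[0,0,0],[0,0,0],4.5]])

```text
t: 20.12
eef_pos: [559.5, -314.3, 34.5]
tcp_rot: [-1.571, 0.787, -2.165]
ft_force: [-0.5, 0.6, -0.9]
opening: 0.594
```

```bash
python3 - <<'E'
from h import *
s=readout.state(); print(s['t'],s['eef_pos'],s['tcp_rot'],s['ft_force'],s['joints'].round(3),s['opening']*95)
T=toolT(); print(T.round(3))
p,W,K=shot('wrist'); save(p,'w8.png')
for t in ['cup','cup_rim']: find(p,W,K,t)
E
```

```text
20.125 [ 559.50923661 -314.2773286    34.50941936] [-1.57123435  0.78679498 -2.16530618] [-0.45254818  0.55057057 -0.92595015] [-0.91   0.853  1.653  0.846  1.118 -0.892] 56.42045143163167
[[-3.95000e-01  3.96000e-01  8.29000e-01  5.59509e+02]
 [-5.85000e-01  5.87000e-01 -5.60000e-01 -3.14277e+02]
 [-7.08000e-01 -7.06000e-01 -0.00000e+00  3.45090e+01]
 [ 0.00000e+00  0.00000e+00  0.00000e+00  1.00000e+00]]
cup_rim mark 0.7 [ 583. -278.   45.] [315. 206.]
```

Cup gripped (56.4 mm). Lifting straight up, then untilting.

Emit:
apply_moves(increments=[[[-1.4,-1.4,0],[0,0,0],4.5],[[-3,-3,0],[0,0,0],4.5],[[-3.5,-3.5,0],[0,0,0],4.5],[[-3.5,-3.5,0],[0,0,0],4.5],[[-2,-2,0],[0,0,0],4.5]])

```text
t: 20.9
eef_pos: [559.1, -314.4, 232.7]
tcp_rot: [-1.573, 0.785, -2.167]
ft_force: [-0.7, 0.2, -1.9]
opening: 0.59
```

```bash
cat >> h.py <<'E'
RIM=np.array([-.706,.708,0])*42.5+np.array([-.708,-.706,0])*11.5
E
python3 - <<'E'
from h import *
s=readout.state(); print(s['t'],s['eef_pos'],s['tcp_rot'],s['ft_force'],s['joints'].round(3),s['opening']*95)
psi=-.35
T=plan(pose([520,-300,280],tiltR(-2.165,0)),5)
print('yaw'); T=plan(pose([540,150,280],tiltR(psi,0)),11,T)
Rf=tiltR(psi,-45); print('tilt'); T=plan(pose(np.array([639,209,150])-Rf@RIM,Rf),5,T); print(T.round(2))
E
```

```text
20.9 [ 559.09211009 -314.41949565  232.71646857] [-1.57292271  0.78547967 -2.1672214 ] [-0.72546322  0.18074148 -1.87990825] [-0.91   0.594  1.547  0.755  1.374 -0.614] 56.056270297932684
[-0.53, -0.81, -0.81] [0.0, -0.0, -9.0]
[-0.39, -0.88, -0.81] [0.0, -0.0, -9.0]
[-0.25, -0.93, -0.81] [0.0, -0.0, -9.0]
[-0.1, -0.96, -0.81] [0.0, -0.0, -9.0]
[0.05, -0.96, -0.81] [0.0, -0.0, -9.0]
yaw
[-3.49, 0.0, -2.14] [-0.0, -9.5, 0.0]
[-3.8, 0.0, -1.54] [-0.0, -9.5, 0.0]
[-4.0, 0.0, -0.89] [-0.0, -9.5, 0.0]
[-4.09, 0.0, -0.22] [-0.0, -9.5, 0.0]
[-4.07, 0.0, 0.45] [-0.0, -9.5, 0.0]
[-3.94, 0.0, 1.11] [-0.0, -9.5, 0.0]
[-3.7, 0.0, 1.74] [-0.0, -9.5, 0.0]
[-3.37, 0.0, 2.33] [-0.0, -9.5, 0.0]
[-2.94, 0.0, 2.85] [-0.0, -9.5, 0.0]
[-2.43, 0.0, 3.3] [-0.0, -9.5, 0.0]
[-1.86, 0.0, 3.65] [-0.0, -9.5, 0.0]
tilt
[1.68, 1.75, 1.79] [-0.0, -0.0, -9.0]
[1.39, 1.99, 1.79] [-0.0, 0.0, -9.0]
[1.06, 2.18, 1.79] [0.0, -0.0, -9.0]
[0.71, 2.32, 1.79] [0.0, -0.0, -9.0]
[0.33, 2.41, 1.79] [-0.0, -0.0, -9.0]
[[ 6.6000e-01  6.6000e-01  3.4000e-01  6.4974e+02]
 [-2.4000e-01 -2.4000e-01  9.4000e-01  2.0508e+02]
 [ 7.1000e-01 -7.1000e-01  0.0000e+00  1.9251e+02]
 [ 0.0000e+00  0.0000e+00  0.0000e+00  1.0000e+00]]
```

Emit:
apply_moves(increments=[[[-0.5,-0.8,-0.8],[0,0,-9],4.5],[[-0.4,-0.9,-0.8],[0,0,-9],4.5],[[-0.2,-0.9,-0.8],[0,0,-9],4.5],[[-0.1,-1,-0.8],[0,0,-9],4.5],[[0,-1,-0.8],[0,0,-9],4.5]])

```text
t: 21.52
eef_pos: [517.5, -301.9, 291.5]
tcp_rot: [-1.56, -0.026, -2.175]
ft_force: [0.3, 0.4, -2.5]
opening: 0.594
```

Emit:
apply_moves(increments=[[[-3.5,0,-2.1],[0,-9.5,0],4.5],[[-3.8,0,-1.5],[0,-9.5,0],4.5],[[-4,0,-0.9],[0,-9.5,0],4.5],[[-4.1,0,-0.2],[0,-9.5,0],4.5],[[-4.1,0,0.4],[0,-9.5,0],4.5]])

```text
t: 22.15
eef_pos: [526.0, -90.9, 293.0]
tcp_rot: [-1.577, -0.034, -1.327]
ft_force: [-0.6, 0.2, -2.3]
opening: 0.588
```

```bash
python3 - <<'E'
from h import *
s=readout.state(); print(s['t'],s['eef_pos'],s['tcp_rot'],s['ft_force'],s['joints'].round(3),s['opening']*95)
plan(pose([540,150,280],tiltR(-.35,0)),6)
E
```

```text
22.15 [525.98965652 -90.8592096  293.03096717] [-1.57677601 -0.03394517 -1.3266938 ] [-0.56416886  0.19620185 -2.25703091] [-0.278  0.282  1.677 -0.035  1.171 -0.509] 55.905417727541625
[-3.84, 0.08, 1.2] [0.2, -9.3, 0.3]
[-3.6, 0.1, 1.8] [0.2, -9.3, 0.3]
[-3.26, 0.13, 2.36] [0.2, -9.3, 0.3]
[-2.83, 0.15, 2.86] [0.2, -9.3, 0.3]
[-2.33, 0.17, 3.28] [0.2, -9.3, 0.3]
[-1.77, 0.2, 3.61] [0.2, -9.3, 0.3]
```

Emit:
apply_moves(increments=[[[-3.8,0,1.2],[0.2,-9.5,0],4.5],[[-3.6,0,1.8],[0.2,-9.5,0],4.5],[[-3.3,0,2.4],[0.2,-9.5,0],4.5],[[-2.8,0,2.9],[0.2,-9.5,0],4.5],[[-2.3,0,3.3],[0.2,-9.5,0],4.5]])

```text
t: 22.78
eef_pos: [533.2, 117.2, 293.7]
tcp_rot: [-1.581, -0.032, -0.475]
ft_force: [1.0, -0.2, -1.1]
opening: 0.593
```

```bash
python3 - <<'E'
from h import *
s=readout.state(); print(s['t'],s['eef_pos'],s['tcp_rot'],s['ft_force'],s['joints'].round(3),s['opening']*95)
Rf=tiltR(-.35,-45); T=plan(pose(np.array([639,209,170])-Rf@RIM,Rf),6)
p,W,K=shot('wrist')
for t in ['free_peg','free_peg_tip']: find(p,W,K,t)
E
```

```text
22.775 [533.24585936 117.18895446 293.71450704] [-1.58130109 -0.03229361 -0.47513581] [ 1.01342619 -0.1971259  -1.13772391] [ 0.109  0.296  1.654 -0.029  1.17  -0.976] 56.37775430896775
[1.01, 1.36, 2.21] [0.6, -1.1, -7.2]
[0.87, 1.5, 2.17] [0.6, -1.1, -7.2]
[0.72, 1.63, 2.14] [0.6, -1.1, -7.2]
[0.55, 1.73, 2.11] [0.6, -1.1, -7.2]
[0.37, 1.81, 2.09] [0.6, -1.1, -7.2]
[0.17, 1.86, 2.06] [0.6, -1.1, -7.2]
free_peg mark 0.74 [638. 204.  40.] [419. 242.]
free_peg mark 0.39 [503. 314.  15.] [453. 100.]
free_peg_tip mark 0.62 [641. 207. 107.] [439. 260.]
```

Emit:
apply_moves(increments=[[[1,1.1,2.2],[0.6,-1.1,-7.2],4.5],[[0.9,1.2,2.2],[0.6,-1.1,-7.2],4.5],[[0.7,1.3,2.1],[0.6,-1.1,-7.2],4.5],[[0.5,1.5,2.1],[0.6,-1.1,-7.2],4.5],[[0.4,1.6,2.1],[0.6,-1.1,-7.2],4.5]])

```text
t: 23.55
eef_pos: [629.7, 186.1, 245.7]
tcp_rot: [-1.553, -0.675, -0.398]
ft_force: [1.8, -2.2, -0.2]
opening: 0.594
```

```bash
python3 - <<'E'
from h import *
s=readout.state(); print(s['t'],s['eef_pos'],s['tcp_rot'],s['ft_force'],s['joints'].round(3),s['opening']*95)
print(toolT()[:3,:3]@RIM+s['eef_pos'])
Rf=tiltR(-.35,-45); T=plan(pose(np.array([639,208,140])-Rf@RIM,Rf),2)
E
```

```text
23.55 [629.70855423 186.13054728 245.7331192 ] [-1.5525203  -0.67538168 -0.3983303 ] [ 1.83803183 -2.19593098 -0.24407511] [ 0.359  0.393  1.82  -0.879  0.571 -0.147] 56.465732168443466
[615.08130685 192.72170509 204.73898886]
[-1.53, 2.85, 1.16] [0.4, -1.1, -3.1]
[-1.66, 2.77, 1.17] [0.4, -1.1, -3.1]
```

```bash
cat > kin.py <<'E'
from h import *
from scipy.optimize import least_squares
def fk(q,L6,s4):
    h=L6-75.1
    r=lambda a,t:R.from_euler(a,t).as_matrix()
    A=r('z',q[0]); p=np.array([0,0,h])+A@[0,65.9,0]; A=A@r('y',q[1]); p=p+A@[0,0,586.8]; A=A@r('y',q[2]); p=p+A@[43.1,0,411.]
    A=A@r('z',s4*q[3])@r('y',q[4]); p=p+A@[0,0,L6]; return p,A
S=[([-0.8639,.4344,1.5888,.4282,1.2715,-.4524],[500.09,-317.94,262.99],[-1.56580732,.42573057,-2.14090965]),
([-1.0459,.7533,1.552,.7313,1.3328,-.812],[507.07,-391.99,128.42],[-1.56907907,.80258464,-2.16892185]),
([.359,.393,1.82,-.879,.571,-.147],[629.7,186.13,245.73],[-1.5525,-.6754,-.3983])]
if __name__=='__main__':
  for s4 in(1,-1):
    f=lambda v:np.concatenate([fk(q,v[0],s4)[0]-x for q,x,_ in S])
    o=least_squares(f,[270.]); print(s4,o.x,o.fun.round(1))
    for q,x,e in S: print(fk(q,o.x[0],s4)[1][:,2].round(3),R.from_euler('xyz',e).as_matrix()[:,1].round(3))
    for sg in(1,-1):
      print(sg,[(fk(q,1,s4)[1]@R.from_euler('z',sg*q[5]).as_matrix()).T.dot(R.from_euler('xyz',e).as_matrix()).round(2).tolist() for q,x,e in S])
E
python3 kin.py
```

```text
1 [271.66914497] [-0.  -0.1  0.  -0.1 -0.1 -0.   0.1 -0.2  0.3]
[ 0.227  0.345 -0.911] [ 0.227  0.345 -0.911]
[ 0.406  0.593 -0.695] [ 0.406  0.593 -0.695]
[ 0.584 -0.226 -0.78 ] [ 0.583 -0.226 -0.78 ]
1 [[[-0.0, 0.0, -1.0], [-1.0, -0.0, 0.0], [-0.0, 1.0, 0.0]], [[-0.0, 0.0, -1.0], [-1.0, -0.0, 0.0], [-0.0, 1.0, 0.0]], [[-0.0, 0.0, -1.0], [-1.0, 0.0, 0.0], [0.0, 1.0, 0.0]]]
-1 [[[-0.79, -0.0, -0.62], [-0.62, -0.0, 0.79], [-0.0, 1.0, 0.0]], [[-1.0, -0.0, 0.05], [0.05, -0.0, 1.0], [-0.0, 1.0, 0.0]], [[-0.29, 0.0, -0.96], [-0.96, 0.0, 0.29], [0.0, 1.0, 0.0]]]
-1 [-60.85507074] [ -38.8  -83.4  -29.6  -66.9 -157.8 -101.5 -176.2   27.4  -72.8]
[-0.376 -0.17  -0.911] [ 0.227  0.345 -0.911]
[-0.717 -0.057 -0.695] [ 0.406  0.593 -0.695]
[ 0.291  0.554 -0.78 ] [ 0.583 -0.226 -0.78 ]
1 [[[0.1, -0.4, -0.91], [-0.72, 0.61, -0.35], [0.69, 0.69, -0.23]], [[-0.19, -0.84, -0.51], [-0.55, 0.52, -0.65], [0.81, 0.16, -0.56]], [[-0.88, -0.46, -0.15], [0.18, -0.6, 0.78], [-0.45, 0.65, 0.61]]]
-1 [[[-0.5, 0.23, -0.83], [-0.52, 0.69, 0.5], [0.69, 0.69, -0.23]], [[-0.54, 0.56, -0.63], [0.22, 0.81, 0.54], [0.81, 0.16, -0.56]], [[-0.79, -0.61, 0.08], [0.43, -0.45, 0.79], [-0.45, 0.65, 0.61]]]
```

Kinematics exact to 0.3 mm. Solving IK for the place pose over possible yaws.

```bash
cat >> kin.py <<'E'
F=np.array([[0,0,-1],[-1,0,0],[0,1,0.]])
def full(q): p,A=fk(q,271.7,1); return p,A@R.from_euler('z',q[5]).as_matrix()@F
lo=np.array([-3.1,-.84,.05,-1.13,.06,-2.69]);hi=np.array([3.1,2.19,2.79,4.28,2.93,2.69])
def ik(T,q0):
    def f(q):
        p,A=full(q); return np.r_[(p-T[:3,3])/10,10*R.from_matrix(A.T@T[:3,:3]).as_rotvec()]
    o=least_squares(f,np.clip(q0,lo+.01,hi-.01),bounds=(lo,hi)); return o.x,o.cost
E
python3 - <<'E'
from kin import *
q0=readout.state()['joints']
for psi in (-.5,-.35,-.2,-.1,0,.15,.3,.6):
  for z in (140,50):
    Rf=tiltR(psi,-45); T=pose(np.array([639,208,z])-Rf@RIM,Rf)
    print(psi,z,[(x.round(2).tolist(),round(c,2)) for x,c in [min((ik(T,g) for g in (q0,[.2,.5,1.8,0,.3,-1.],[.2,.5,1.8,3,.3,1.5],[.2,.6,1.8,-.5,.3,-1])),key=lambda r:r[1])]])
E
```

```text
-0.5 140 [([0.43, 0.54, 1.8, -1.13, 0.65, 0.25], np.float64(0.11))]
-0.5 50 [([0.41, 0.67, 1.79, -1.13, 0.61, 0.31], np.float64(1.05))]
-0.35 140 [([0.39, 0.51, 1.83, -1.13, 0.52, 0.11], np.float64(0.31))]
-0.35 50 [([0.38, 0.67, 1.99, 4.28, 0.51, 1.02], np.float64(0.32))]
-0.2 140 [([0.34, 0.49, 1.87, -1.13, 0.38, -0.03], np.float64(0.45))]
-0.2 50 [([0.36, 0.65, 1.98, 4.27, 0.43, 0.89], np.float64(0.0))]
-0.1 140 [([0.32, 0.49, 1.99, 4.28, 0.3, 0.74], np.float64(0.16))]
-0.1 50 [([0.33, 0.64, 2.01, 4.04, 0.38, 1.02], np.float64(0.0))]
0 140 [([0.29, 0.48, 1.98, 4.28, 0.22, 0.65], np.float64(0.01))]
0 50 [([0.29, 0.63, 2.03, 3.78, 0.35, 1.17], np.float64(0.0))]
0.15 140 [([0.24, 0.47, 1.99, 3.71, 0.12, 1.07], np.float64(0.0))]
0.15 50 [([0.24, 0.63, 2.05, 3.34, 0.33, 1.44], np.float64(0.0))]
0.3 140 [([0.19, 0.46, 2.0, 2.47, 0.13, 2.15], np.float64(0.0))]
0.3 50 [([0.19, 0.63, 2.06, 2.89, 0.33, 1.73], np.float64(0.0))]
0.6 140 [([0.08, 0.47, 1.98, 1.63, 0.36, 2.69], np.float64(0.0))]
0.6 50 [([0.08, 0.63, 2.03, 2.14, 0.43, 2.15], np.float64(0.0))]
```

```bash
python3 - <<'E'
from kin import *
q0=readout.state()['joints']
for psi in np.arange(-3.1,3.2,.3):
  out=[]
  for z in (150,50):
    Rf=tiltR(psi,-45); T=pose(np.array([639,208,z])-Rf@RIM,Rf)
    x,c=min((ik(T,g) for g in (q0,[.3,.6,1.6,.8,1.,-1.5],[.3,.6,1.6,-.8,1.,.5],[.3,.9,1.0,0,1.7,1.5])),key=lambda r:r[1]); out+=[x.round(2).tolist(),round(float(c),2)]
  if out[1]<.01 and out[3]<.01: print(round(psi,2),out)
E
```

```text
-3.1 [[0.18, 0.92, 0.96, 0.11, 2.04, 1.72], 0.0, [0.18, 1.01, 1.03, 0.1, 1.88, 1.7], 0.0]
-2.8 [[0.24, 0.93, 0.94, -0.08, 2.05, 1.46], 0.0, [0.24, 1.02, 1.01, -0.07, 1.9, 1.48], 0.0]
-2.5 [[0.31, 0.92, 0.97, -0.26, 2.0, 1.22], 0.0, [0.31, 1.01, 1.04, -0.24, 1.85, 1.26], 0.0]
-2.2 [[0.36, 0.88, 1.05, -0.42, 1.88, 1.0], 0.0, [0.36, 0.98, 1.11, -0.4, 1.74, 1.07], 0.0]
-1.9 [[0.41, 0.83, 1.16, -0.55, 1.72, 0.82], 0.0, [0.41, 0.93, 1.22, -0.55, 1.58, 0.91], 0.0]
-1.6 [[0.46, 0.77, 1.3, -0.68, 1.52, 0.68], 0.0, [0.46, 0.88, 1.35, -0.69, 1.4, 0.78], 0.0]
-1.3 [[0.48, 0.7, 1.44, -0.8, 1.31, 0.55], 0.0, [0.48, 0.82, 1.5, -0.84, 1.19, 0.69], 0.0]
-1.0 [[0.49, 0.63, 1.59, -0.93, 1.07, 0.45], 0.0, [0.49, 0.76, 1.65, -1.03, 0.97, 0.64], 0.0]
0.5 [[0.11, 0.45, 1.98, 1.74, 0.27, 2.69], 0.0, [0.11, 0.63, 2.05, 2.36, 0.39, 2.03], 0.0]
1.4 [[-0.06, 0.58, 1.7, 0.97, 1.02, 2.65], 0.0, [-0.06, 0.72, 1.76, 1.09, 0.92, 2.44], 0.0]
1.7 [[-0.06, 0.65, 1.56, 0.82, 1.25, 2.55], 0.0, [-0.06, 0.78, 1.62, 0.88, 1.13, 2.41], 0.0]
2.0 [[-0.03, 0.72, 1.41, 0.69, 1.46, 2.44], 0.0, [-0.03, 0.83, 1.47, 0.71, 1.33, 2.33], 0.0]
2.3 [[0.01, 0.79, 1.26, 0.56, 1.66, 2.31], 0.0, [0.01, 0.89, 1.32, 0.56, 1.52, 2.22], 0.0]
2.6 [[0.06, 0.84, 1.13, 0.43, 1.83, 2.14], 0.0, [0.06, 0.94, 1.19, 0.42, 1.68, 2.07], 0.0]
2.9 [[0.12, 0.89, 1.03, 0.27, 1.96, 1.94], 0.0, [0.12, 0.99, 1.09, 0.26, 1.81, 1.9], 0.0]
3.2 [[0.18, 0.92, 0.96, 0.1, 2.04, 1.7], 0.0, [0.18, 1.01, 1.02, 0.09, 1.89, 1.69], 0.0]
```

```bash
python3 - <<'E'
from h import *
Rf=tiltR(-1.3,-45); T=plan(pose(np.array([639,208,190])-Rf@RIM,Rf),6); print(T[:3,3])
E
```

```text
[-0.04, 0.25, 0.24] [-5.9, 6.4, -1.0]
[-0.08, 0.22, 0.26] [-5.9, 6.4, -1.0]
[-0.11, 0.2, 0.27] [-5.9, 6.4, -1.0]
[-0.14, 0.16, 0.28] [-5.9, 6.4, -1.0]
[-0.18, 0.13, 0.27] [-5.9, 6.4, -1.0]
[-0.21, 0.1, 0.26] [-5.9, 6.4, -1.0]
[642.05969421 196.97866799 232.50984547]
```

Emit:
apply_moves(increments=[[[0,0.2,0.2],[-6,6.4,-1],4.5],[[-0.1,0.2,0.2],[-6,6.4,-1],4.5],[[-0.1,0.2,0.3],[-6,6.4,-1],4.5],[[-0.1,0.2,0.3],[-6,6.4,-1],4.5],[[-0.2,0.1,0.3],[-6,6.4,-1],4.5]])

```text
t: 24.18
eef_pos: [639.5, 189.6, 239.3]
tcp_rot: [-1.572, -0.772, -1.189]
ft_force: [-0.7, 0.2, -1.7]
opening: 0.591
```

```bash
python3 - <<'E'
from h import *
s=readout.state(); print(s['t'],s['eef_pos'],s['ft_force'],s['joints'].round(3),s['opening']*95)
Rf=tiltR(-1.3,-45); T=plan(pose(np.array([639,208,150])-Rf@RIM,Rf),3); print(T[:3,3])
E
```

```text
24.175 [639.54443932 189.55994035 239.31831845] [-0.69984339  0.1564764  -1.67308707] [ 0.473  0.614  1.478 -0.815  1.265  0.437] 56.173068680153335
[-1.23, 0.98, 0.17] [-1.5, 1.5, -0.3]
[-1.24, 0.97, 0.16] [-1.5, 1.5, -0.3]
[-1.25, 0.96, 0.16] [-1.5, 1.5, -0.3]
[642.05969421 196.97866799 192.50984547]
```

Emit:
apply_moves(increments=[[[-1.2,1,0.2],[-1.5,1.5,-0.3],4.5],[[-1.2,1,0.2],[-1.5,1.5,-0.3],4.5],[[-1.2,1,0.2],[-1.5,1.5,-0.3],4.5],[[0,0,0],[0,0,0],4.5],[[0,0,0],[0,0,0],4.5]])

```text
t: 24.8
eef_pos: [645.7, 191.7, 195.1]
tcp_rot: [-1.559, -0.787, -1.328]
ft_force: [-0.3, -0.5, -1.5]
opening: 0.597
```

```bash
python3 - <<'E'
from h import *
s=readout.state(); T=toolT(); print(s['t'],s['eef_pos'],s['ft_force'],s['joints'].round(3),s['opening']*95)
print('rim model',T[:3,:3]@RIM+s['eef_pos'],'axis',T[:3,:3]@[-.706,.708,0])
ims=[]
for c in ['top','scene']:
    p,W,K=shot(c)
    for t in ['cup','cup_rim','free_peg','free_peg_tip']: find(p,W,K,t,n=2)
    x,y=proj(p,W,K,[639,208,110])[0].astype(int); ims.append(cv2.resize(p['img'][y-65:y+65,x-65:x+65],(400,400),interpolation=2))
cv2.imwrite('pics/c9.png',np.hstack(ims)[:,:,::-1])
p,W,K=shot('wrist'); 
for t in ['cup','cup_rim','free_peg','free_peg_tip']: find(p,W,K,t,n=2)
save(p,'w9.png')
E
```

```text
24.8 [645.66202053 191.65808213 195.05453905] [-0.26216767 -0.48244691 -1.47738206] [ 0.471  0.703  1.436 -0.798  1.314  0.562] 56.73506353309495
rim model [643.1827784  202.74138785 152.52299614] axis [ 0.00898795 -0.00125214 -0.99980881]
cup mark 0.78 [639. 201. 246.] [191. 148.]
cup mark 0.42 [ 564. -312.    0.] [443. 205.]
cup_rim mark 0.72 [643. 200. 151.] [204. 159.]
free_peg mark 0.41 [789. 179.  -3.] [228. 112.]
free_peg_tip mark 0.6 [641. 210. 107.] [204. 165.]
free_peg_tip mark 0.3 [637. 210.  43.] [210. 173.]
cup mark 0.85 [639. 209. 245.] [440. 247.]
cup_rim mark 0.87 [648. 201. 148.] [429. 287.]
free_peg mark 0.67 [645. 203. 149.] [430. 286.]
free_peg mark 0.6 [639. 210.  41.] [427. 320.]
free_peg_tip mark 0.77 [635. 208. 112.] [431. 295.]
cup_rim mark 0.61 [642. 205. 151.] [316. 202.]
free_peg mark 0.55 [637. 209.  41.] [310.  73.]
free_peg_tip mark 0.59 [642. 208. 110.] [317. 145.]
```

View pics/c9.png

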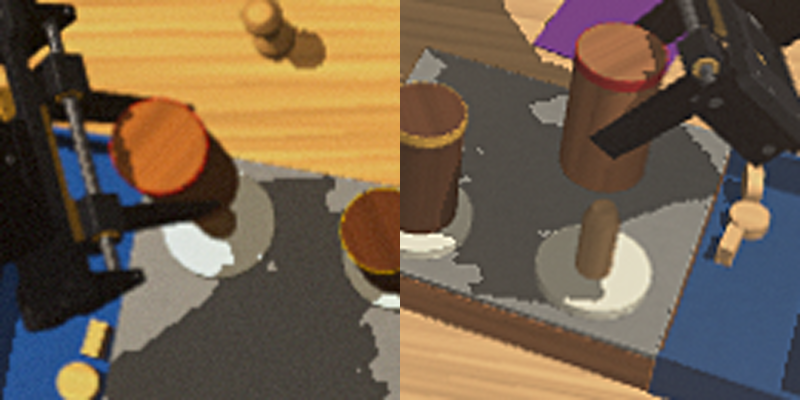

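The cup hangs mouth-down above the peg. The forward model and the networks agree on the rim (643,202,151); the peg averages (639,208). Correcting, then lowering.

```bash
python3 - <<'E'
from h import *
Rf=tiltR(-1.32,-45); T=plan(pose(np.array([639.2,208.2,140])-Rf@RIM,Rf),2)
E
```

```text
[-0.6, 0.21, -0.11] [-0.2, -0.1, 0.1]
[-0.6, 0.21, -0.11] [-0.2, -0.1, 0.1]
```

Emit:
apply_moves(increments=[[[-0.6,0.2,-0.1],[-0.3,-0.2,0.1],4.5],[[-0.6,0.2,-0.1],[-0.3,-0.2,0.1],4.5],[[0,0,0],[0,0,0],4.5],[[0,0,0],[0,0,0],4.5],[[0,0,0],[0,0,0],4.5]])

```text
t: 26.18
eef_pos: [641.8, 197.7, 181.4]
tcp_rot: [-1.581, -0.784, -1.314]
ft_force: [0.2, 0.1, -2.8]
opening: 0.591
```

```bash
cat > st.py <<'E'
from h import *
import sys
s=readout.state(); T=toolT(); print(s['t'],s['tcp_rot'].round(3),s['ft_force'].round(2),s['opening']*95)
print('rim model',T[:3,:3]@RIM+s['eef_pos'],'axis',T[:3,:3]@[-.706,.708,0])
Rf=tiltR(-1.32,-45); T=plan(pose(np.array([639.2,208.2,float(sys.argv[1])])-Rf@RIM,Rf),int(sys.argv[2]))
E
python3 st.py 100 3; python3 - <<'E'
from h import *
p,W,K=shot('top')
for t in ['cup_rim','free_peg_tip']: find(p,W,K,t,n=1)
p,W,K=shot('wrist')
for t in ['cup_rim','free_peg','free_peg_tip']: find(p,W,K,t,n=1)
save(p,'w10.png')
E
```

```text
26.175 [-1.581 -0.784 -1.314] [ 0.19  0.08 -2.78] 56.11960340052867
rim model [638.6679092  208.78921883 138.86520336] axis [-0.00689639 -0.00182182 -0.99982455]
[-0.9, 0.93, 0.01] [0.1, 0.1, -0.0]
[-0.9, 0.93, 0.01] [0.1, 0.1, -0.0]
[-0.9, 0.93, 0.01] [0.1, 0.1, -0.0]
cup_rim mark 0.71 [635. 208. 137.] [201. 164.]
free_peg_tip mark 0.76 [638. 208. 107.] [205. 166.]
cup_rim mark 0.84 [640. 208. 136.] [317. 202.]
free_peg mark 0.77 [639. 209.  39.] [317.  91.]
free_peg_tip mark 0.58 [640. 210. 108.] [320. 162.]
```

View pics/w10.png

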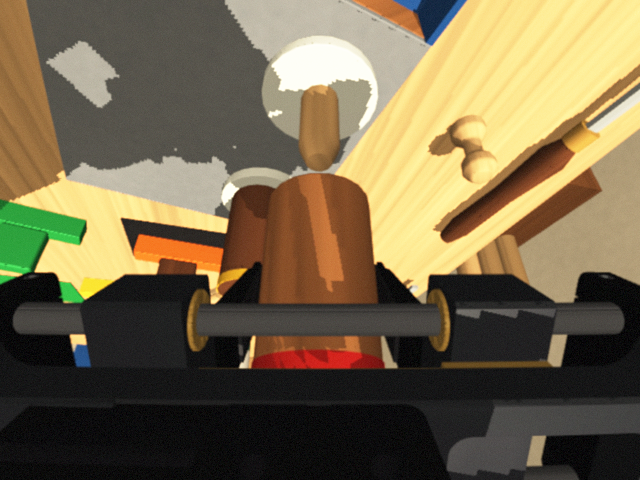

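The wrist view shows the post (319,130) in line with the cup's axis (column 318). Descending in steps.

Emit:
apply_moves(increments=[[[-0.8,0.8,0],[0.2,0.2,0],4.5],[[-0.8,0.8,0],[0.2,0.2,0],4.5],[[-0.8,0.8,0],[0,0,0],4.5],[[0,0,0],[0,0,0],4.5],[[0,0,0],[0,0,0],4.5]])

```text
t: 27.15
eef_pos: [641.5, 197.6, 144.0]
tcp_rot: [-1.568, -0.784, -1.323]
ft_force: [-1.2, 0.1, -1.6]
opening: 0.589
```

```bash
python3 st.py 65 4
```

```text
27.15 [-1.568 -0.784 -1.323] [-1.24  0.11 -1.65] 55.974313029976955
rim model [638.69563937 208.778405   101.55048589] axis [ 2.08336163e-03  2.72752104e-04 -9.99847781e-01]
[-0.63, 0.66, 0.01] [-0.0, -0.0, -0.0]
[-0.63, 0.66, 0.01] [-0.0, -0.0, -0.0]
[-0.63, 0.66, 0.01] [-0.0, -0.0, -0.0]
[-0.63, 0.66, 0.01] [-0.0, -0.0, -0.0]
```

Emit:
apply_moves(increments=[[[-0.7,0.7,0],[0,0,0],4.5],[[-0.7,0.7,0],[0,0,0],4.5],[[-0.7,0.7,0],[0,0,0],4.5],[[-0.5,0.5,0],[0,0,0],4.5],[[0,0,0],[0,0,0],4.5]])

```text
t: 27.78
eef_pos: [641.6, 197.7, 104.6]
tcp_rot: [-1.568, -0.784, -1.323]
ft_force: [-0.5, -0.8, -2.2]
opening: 0.593
```

```bash
python3 st.py 55 1
```

```text
27.775 [-1.568 -0.784 -1.323] [-0.49 -0.83 -2.24] 56.30556766614697
rim model [638.8077832  208.86229098  62.15011994] axis [ 2.13566303e-03  4.12820410e-04 -9.99847623e-01]
[-0.46, 0.55, 0.03] [-0.1, -0.1, -0.1]
```

Emit:
apply_moves(increments=[[[-0.3,0.3,0],[0,0,0],4.5],[[-0.15,0.15,0],[0,0,0],4.5],[[-0.1,0.1,0],[0,0,0],4.5],[[0,0,0],[0,0,0],4.5],[[0,0,0],[0,0,0],4.5]])

```text
t: 28.4
eef_pos: [641.9, 197.9, 97.1]
tcp_rot: [-1.566, -0.784, -1.324]
ft_force: [-1.3, 0.7, -2.3]
opening: 0.592
```

Emit:
apply_moves(increments=[[[-0.1,0.1,0],[0,0,0],4.5],[[0,0,0],[0,0,0],4.5],[[-0.1,0.1,0],[0,0,0],4.5],[[0,0,0],[0,0,0],4.5],[[0,0,0],[0,0,0],4.5]])

```text
t: 29.02
eef_pos: [642.0, 197.9, 94.3]
tcp_rot: [-1.566, -0.784, -1.324]
ft_force: [0.1, 0.0, -1.6]
opening: 0.596
```

Rim model is at about 52 mm. Small steps now, watching the force.

Emit:
apply_moves(increments=[[[-0.1,0.1,0],[0,0,0],4.5],[[0,0,0],[0,0,0],4.5],[[-0.05,0.05,0],[0,0,0],4.5],[[0,0,0],[0,0,0],4.5],[[0,0,0],[0,0,0],4.5]])

```text
t: 29.65
eef_pos: [642.0, 197.9, 93.0]
tcp_rot: [-1.565, -0.785, -1.325]
ft_force: [-0.1, -0.5, 0.4]
opening: 0.588
```

```bash
python3 st.py 50 1
```

```text
29.65 [-1.565 -0.785 -1.325] [-0.13 -0.51  0.43] 55.90038386387268
rim model [639.38514279 209.0341828   50.52137128] axis [ 4.40343636e-03  3.59136310e-04 -9.99840228e-01]
[0.02, 0.09, -0.02] [-0.1, -0.2, -0.0]
```

Emit:
apply_moves(increments=[[[-0.05,0.05,0],[0,0,0],4.5],[[0,0,0],[0,0,0],4.5],[[-0.05,0.05,0],[0,0,0],4.5],[[0,0,0],[0,0,0],4.5],[[0,0,0],[0,0,0],4.5]])

```text
t: 30.28
eef_pos: [642.1, 197.8, 93.0]
tcp_rot: [-1.564, -0.786, -1.326]
ft_force: [-1.5, 0.2, 3.0]
opening: 0.591
```

Contact (+3 N up). Releasing slowly, then backing out along the fingers.

Emit:
apply_moves(increments=[[[0,0,0],[0,0,0],5.8],[[0,0,0],[0,0,0],6.2],[[0,0,0],[0,0,0],7],[[0,0,0],[0,0,0],8],[[0,0,0],[0,0,0],9]])

```text
t: 30.9
eef_pos: [642.4, 197.8, 92.0]
tcp_rot: [-1.564, -0.786, -1.326]
ft_force: [-0.1, -0.1, -0.1]
opening: 0.893
```

Emit:
apply_moves(increments=[[[0,0,0],[0,0,0],9],[[0,-1,0],[0,0,0],9],[[0,-3,0],[0,0,0],9],[[0,-4,0],[0,0,0],9],[[0,-4,0],[0,0,0],9]])

```text
t: 31.52
eef_pos: [619.9, 281.3, 178.6]
tcp_rot: [-1.569, -0.786, -1.324]
ft_force: [0.1, 0.4, 0.7]
opening: 0.949
```

```bash
python3 - <<'E'
from h import *
s=readout.state(); print(s['t'],s['eef_pos'],s['ft_force'],s['opening']*95)
ims=[]
for c in ['top','scene','wrist']:
    p,W,K=shot(c)
    for t in ['cup','cup_rim','dry_cup']: find(p,W,K,t,n=2)
    if c=='wrist': ims.append(cv2.resize(p['img'],(400,300)))
    else:
        x,y=proj(p,W,K,[560,160,60])[0].astype(int); ims.append(cv2.resize(p['img'][y-90:y+90,x-120:x+120],(400,300),interpolation=2))
    if c=='scene': ims.append(cv2.resize(p['img'][150:390,150:470],(400,300)))
cv2.imwrite('pics/c11.png',np.vstack([np.hstack(ims[:2]),np.hstack(ims[2:])])[:,:,::-1])
E
```

```text
31.525 [619.87264627 281.32042313 178.56718581] [0.07374746 0.43425013 0.68603878] 90.16965055546363
cup mark 0.87 [637. 205. 142.] [203. 163.]
cup_rim mark 0.89 [637. 207.  48.] [211. 172.]
dry_cup mark 0.84 [614.  79. 145.] [265. 173.]
dry_cup mark 0.21 [ 559. -314.   -3.] [443. 208.]
cup mark 0.57 [634. 212. 144.] [435. 284.]
cup_rim mark 0.59 [642. 207.  48.] [426. 319.]
cup_rim mark 0.46 [558. 300.  10.] [469. 310.]
dry_cup mark 0.68 [615.  83. 144.] [373. 267.]
cup_rim mark 0.79 [639. 209.  48.] [319. 183.]
```

View pics/c11.png

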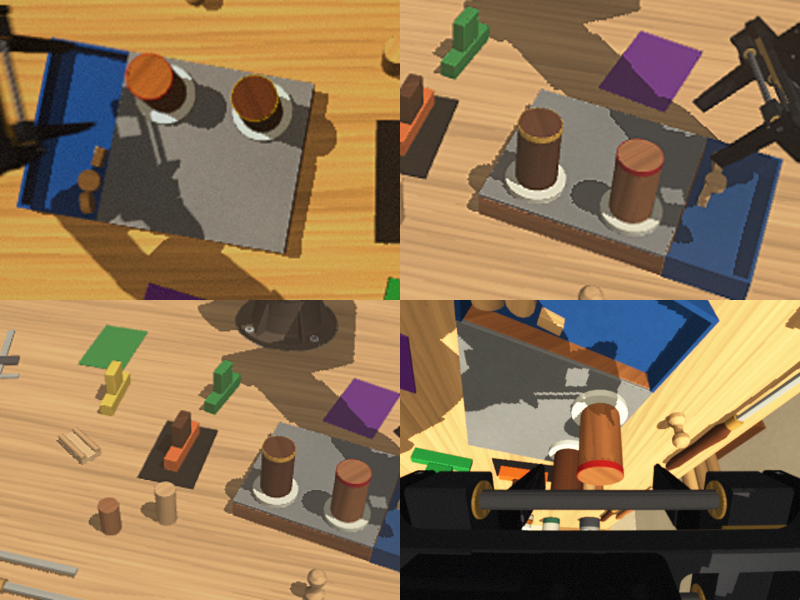

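The red-banded cup stands upright on the white disc (scene crop 640,185). The chips are in the trough, the scraper is on its pad and the bystanders are in place. The gripper is clear, so I'm handing in.

```bash
python3 -c "
from cell import env; print(env.job_done())"
```

```text
the job is handed in; nothing more can be done
None
```

The job is done and handed in at about 31.7 s of the 64 s allowed; no verdict was reported.

- **Scraper and chips:** I gripped the orange scraper by its handle and swept all three chips into the blue trough. I then stood it back on the black pad, within about 2 mm of where it was. One disc came to rest tilted in the trough rather than flat.
- **Cup:** I took the red-banded cup from its cradle with the tool tilted 45°, turned it mouth down and lowered it in small steps over the left peg. I released it once the wrist force showed contact, about 3 N upward.
- **Last checks:** The cup stands upright on the white disc. The networks put its rim at about (639, 208, 48) mm, against (639, 208, 50) mm expected, and its top at about 143 mm, against 145 mm. The dry cup, the blanks and the pawn look unmoved, and the gripper is clear of everything. No check failed.
- **Change on the way:** The first tilt direction I chose for placing the cup would have run joint 4 to its limit, so I turned the approach while still high above the peg.

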